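# Free the safety catch and hold the bush press down

## Task

One of the two blue bench presses has the brass bush in its nest; the other only has a black dust plug. On the press with the brass bush, first flip its red safety catch right over to the side, away from the blue column, while the lever is still at rest, then pull that press's lever towards you all the way to its stop so that the foot presses on the bush, and finish still holding the lever there with the gripper. Leave the other press, its plug and everything else on the bench alone.

Things in the scene. Friction and masses are not known exactly. Their poses are not given: they have to be found in the camera images.
- press_left: Blue bench press on the robot's left, one of two alike, fixed. Base plate 180 x 200 x 18 mm; origin under its centre; own x away from the robot, y left, z up. Column x -15 to 55, y -22 to 22, 165 high; head arm at height 128-162 reaches to y 88 over the nest; lever and catch both stand at y -75; a cheek plate x -15 to 15, y -110 to -98, 93 high (mm).
- nest_left (a point): Centre of the floor of the left press's nest, a round steel cup (inner diameter 54 mm, rim 8 mm above this floor) that holds the part; floor 24 mm above the bench, at x 20, y 64 mm of the press.
- foot_left: Steel pressing foot (30 mm disc, 8 mm thick) over the left nest; origin 14 mm above its sole. It goes down 40 mm per rad of lever, is sprung in its ram (3 N, then 1.5 N per mm), and meets the bush at about 0.7 rad of lever.
- lever_left (a joint): Left lever angle, rad: 0 at rest (leaning 0.35 away from the robot), grows as the handle is pulled towards the robot (press's -x), stop at 0.9 (leaning 0.55 towards the robot). A spring returns it to 0 when let go; pulling takes about 2 N at first, 11 N at the stop. While the catch stands up, it blocks the lever at about 0.05.
- handle_left: Left lever's handle: 14 mm steel shaft forking 100 mm from the hinge into two 12 mm arms 84 mm apart that carry the grip bar, 170 mm from the hinge. Origin at the centre of the lever hinge (axis along the press's y), at x 0, y -75 mm of the press, 70 mm above the bench; own z along the shaft to the grip.
- grip_left (a point): Centre of the left lever's yellow grip bar: round, 18 mm in diameter, 72 mm free length along the press's y, between the fork arms; 230 mm above the bench at rest; free below it for 60 mm. It travels on a circle of 170 mm radius about the hinge.
- catch_left (a joint): Left red safety catch angle, rad: 0 standing up before the lever (locked; starts 0 to 0.12), grows as it is flipped sideways to the press's -y, away from the column; stop at 1.35, lying over. Hinge along the press's x, at x -55, y -75, height 50 mm. About 1 N at the knob moves it; friction keeps it up below 0.4; past about 0.8 it falls over by itself.
- knob_left (a point): Centre of the red 26 mm ball knob on top of the left catch, 100 mm from the catch's hinge, 150 mm above the bench when upright; a 12 mm rod runs from it down to the hinge; a red nose bar (24 mm wide, 12 high, 25 mm below the knob's centre) runs from the rod 65 mm towards the lever.
- press_right: Blue bench press on the robot's right, one of two alike, fixed. Base plate 180 x 200 x 18 mm; origin under its centre; own x away from the robot, y left, z up. Column x -15 to 55, y -22 to 22, 165 high; head arm at height 128-162 reaches to y 88 over the nest; lever and catch both stand at y -75; a cheek plate x -15 to 15, y -110 to -98, 93 high (mm).
- nest_right (a point): Centre of the floor of the right press's nest, a round steel cup (inner diameter 54 mm, rim 8 mm above this floor) that holds the part; floor 24 mm above the bench, at x 20, y 64 mm of the press.
- foot_right: Steel pressing foot (30 mm disc, 8 mm thick) over the right nest; origin 14 mm above its sole. It goes down 40 mm per rad of lever, is sprung in its ram (3 N, then 1.5 N per mm), and meets the bush at about 0.7 rad of lever.
- lever_right (a joint): Right lever angle, rad: 0 at rest (leaning 0.35 away from the robot), grows as the handle is pulled towards the robot (press's -x), stop at 0.9 (leaning 0.55 towards the robot). A spring returns it to 0 when let go; pulling takes about 2 N at first, 11 N at the stop. While the catch stands up, it blocks the lever at about 0.05.
- handle_right: Right lever's handle: 14 mm steel shaft forking 100 mm from the hinge into two 12 mm arms 84 mm apart that carry the grip bar, 170 mm from the hinge. Origin at the centre of the lever hinge (axis along the press's y), at x 0, y -75 mm of the press, 70 mm above the bench; own z along the shaft to the grip.
- grip_right (a point): Centre of the right lever's yellow grip bar: round, 18 mm in diameter, 72 mm free length along the press's y, between the fork arms; 230 mm above the bench at rest; free below it for 60 mm. It travels on a circle of 170 mm radius about the hinge.
- catch_right (a joint): Right red safety catch angle, rad: 0 standing up before the lever (locked; starts 0 to 0.12), grows as it is flipped sideways to the press's -y, away from the column; stop at 1.35, lying over. Hinge along the press's x, at x -55, y -75, height 50 mm. About 1 N at the knob moves it; friction keeps it up below 0.4; past about 0.8 it falls over by itself.
- knob_right (a point): Centre of the red 26 mm ball knob on top of the right catch, 100 mm from the catch's hinge, 150 mm above the bench when upright; a 12 mm rod runs from it down to the hinge; a red nose bar (24 mm wide, 12 high, 25 mm below the knob's centre) runs from the rod 65 mm towards the lever.
- bush: The brass bush to be pressed: a flanged brass piece 34 mm high, 48 mm in diameter below, flange 54 mm on top; loose, standing in one of the two nests. Origin at the centre of its underside, z up.
- plug: A black plastic dust plug, 34 mm high, 54 mm in diameter, standing loose in the other press's nest: not to be pressed. Origin at the centre of its underside, z up.
- piston: Bystander: aluminium piston, 76 mm diameter, 68 mm high, standing behind the presses; origin under its centre.
- bearing: Bystander: steel bearing ring, 72 mm outside diameter, 18 mm high, lying flat behind the presses; origin under its centre.
- oil: Bystander: white oil bottle with red cap and yellow label, 56 mm diameter, 150 mm high, standing; origin under its centre.
- spanner: Bystander: steel spanner lying on the bench between the robot and the presses.
- driver: Bystander: screwdriver lying on the bench between the robot and the left press.
- mug: Bystander: blue mug, 76 mm diameter, 90 mm high, standing; origin under its centre.
Mind the look-alikes: they are no part of the job. Of the things shaped like the bush, the brass one is meant.

How it is judged:
By the outcome, as a careful person would: the job done as asked, in the order asked, and still so for the second after the job is handed in, while the arm keeps its last pose, push and grip.
It also fails if it takes over 51 s, if anything falls off the work surface, if the arm or the gripper's body presses on something with over 40 N, if the wrist force passes 120 N, or if a joint passes its speed limit or range.

## Robot

A 6-joint arm with a two-finger parallel gripper is mounted at the origin on the work surface. World frame = base frame: x ahead of the robot, y to its left, z up, the work surface at z = 0. Lengths are in m, angles in degrees, forces in N, time in s.
With the tool pointing down it reaches from about 0.375 to 0.75 m from the base axis. Payload 9 kg.
Tool frame: the origin (TCP) lies where the fingers leave the gripper's body, on its centre line; the fingertips stand 73 mm ahead of it and the grasp point (between the pads) lies 54 mm ahead of it (robot.tip_reach is the distance from the TCP to the fingertips, in m); z points along the fingers, y is the direction in which the jaws open and shut (so a half turn about z gives the same grasp; the last joint's range is limited). The gripper opens to 85 mm and grips with 20 to 120 N. Pads are 22 mm wide; open, the fingers measure 114 mm over their backs; the gripper's body (76 mm by 85 mm) begins 54 mm behind the grasp point. The pads swing forward as they close: fully open they stand 13 mm farther back than shut.
Start: joints at [51.068, 5.964, 5.575, 89.605, 0, 77.527], TCP at [0.267, 0.537, 0.304] pointing down, gripper open.
Joint ranges: [-171.21, 171.21], [-48.23, 106.86], [-62.78, 66.21], [-105.2, 120.99], [-86.42, 89.51], [-180, 180]. Speed limits (degrees/s): [127.2, 127.2, 147.25, 180, 180, 180].

## Interface

Orientations are given as [roll, pitch, yaw] about the fixed x, y, z axes, in that order (R = Rz(yaw) Ry(pitch) Rx(roll)).
In Python, from plant import robot gives the robot as it stands. Calls block until the motion is done:
- robot.move_pose(position, orientation): joint-space move of the TCP to a pose.
- robot.line_to(position, vel=0.15, rotation=None, guard=None): straight line of the TCP; rotation=None keeps the orientation; vel is the mean speed in m/s. With guard (N) it stops when the force on the tool has changed by that much, and returns True; else False.
- robot.goto_joints(angles): joint-space move.
- robot.set_gripper(opening): finger opening in m; the grip force is fixed at half the most; returns when the fingers have stopped.
- robot.pause(seconds).
- robot.ik(position, orientation): joint angles nearest the present ones, or None.
- robot.observe(): the state.
- robot.grab_frame(name): name is "side" or "top" or "wrist"; returns the picture (480x640x3 uint8, blue, green, red); there is no depth.
- robot.get_calibration(name): a dict with "vertical_fov" (degrees; the focal length in pixels is half the picture's height over the tangent of half this angle, whatever the lens; pixels are square), "cx", "cy" (the principal point, pixels), "rvec" (rotation vector, rad) and "tvec" (3), from world to camera coordinates, as OpenCV has them. Camera axes: x right, y down, z forward; pixel columns grow to the right and rows downward; lengths in m; the calibration is good to about 2 mm. A picture is of the moment at which its call begins: read the wrist's pose just before it. get_calibration takes no time and is no camera call; for the wrist camera it gives the pose at the moment of the call.
A pose or a line that the arm cannot do raises robot.IKError and nothing moves.
- robot.job_done(): hands the job in, once; it reports no verdict.
The state is a dict: "time": time; "q": joint angles; "qvel": joint speeds; "joint_torque": joint torques, N m; "tool_pos": TCP position; "tcp_rot": TCP orientation; "ft_force": force on the tool from outside, world axes, zero at the start; "torque": the same for the moment, N m; "gripper_width": finger opening in m.
Only numpy, scipy, OpenCV 4.12 (cv2) and the standard library are available. Lean on these libraries where they do the work, as an engineer would, in place of code of your own. Each camera call takes 0.05 s, during which the arm holds its last target. There are 200 camera calls.

## Working session

There is one attempt and no reset: what is moved stays moved. The work goes in short steps, each a Python script; the robot and the scene stay as the last script left them, time stands still between calls to the robot, and variables do not carry over. Pictures are saved under pics/ and viewed, about 8 in all and at most 12, crops included, and the job is handed in when it is done.

```bash
mkdir -p pics; ls
python3 - <<'E'
from plant import robot
import cv2
for n in ("top","side"):
    cv2.imwrite(f"pics/{n}0.png",robot.grab_frame(n)); print(n,robot.get_calibration(n))
print(robot.observe())
E
```

```text
pics
top {'vertical_fov': 45.72716278434121, 'cx': 323.57100015279764, 'cy': 242.84933205974758, 'rvec': array([ 2.1882363 , -2.15159124,  0.11077545]), 'tvec': array([0.00858223, 0.56629971, 1.34944029])}
side {'vertical_fov': 46.757910813199274, 'cx': 328.46622434028274, 'cy': 246.83957275873647, 'rvec': array([ 0.4097215 , -2.70696178,  1.24592029]), 'tvec': array([0.5214643 , 0.19356451, 1.18821914])}
{'time': 0.1, 'q': array([5.10676494e+01, 5.99499513e+00, 5.53291823e+00, 8.96050231e+01,
       1.42855437e-03, 7.75269827e+01]), 'qvel': array([ 0.06983561, -0.05645746,  0.11592133,  0.04454946,  0.05767872,
        0.00444523]), 'joint_torque': array([ 6.83535516e-03, -5.58208787e+01,  5.04717350e+01,  1.31534605e-02,
       -2.03625350e-04,  1.83493796e-05]), 'tool_pos': array([0.26718806, 0.53699394, 0.30321558]), 'tcp_rot': array([-1.79934792e+02, -1.58870803e-02,  1.53540657e+02]), 'ft_force': array([-0.63518463, -1.37204383,  0.02775652]), 'torque': array([0.00946728, 0.0033556 , 0.05152016]), 'gripper_width': 0.08559080224453512}
```

View pics/top0.png

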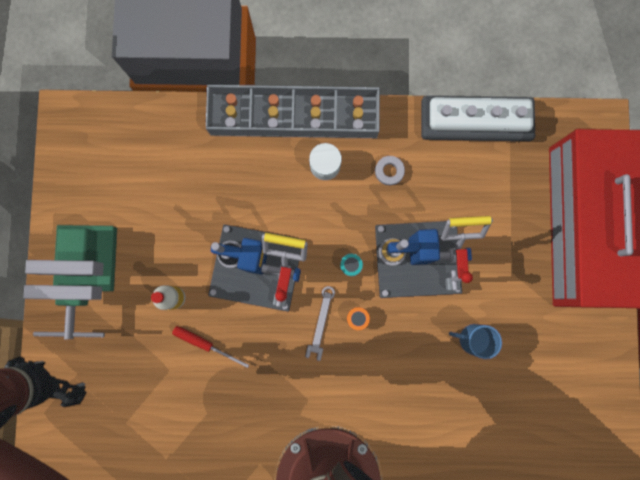

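View pics/side0.png

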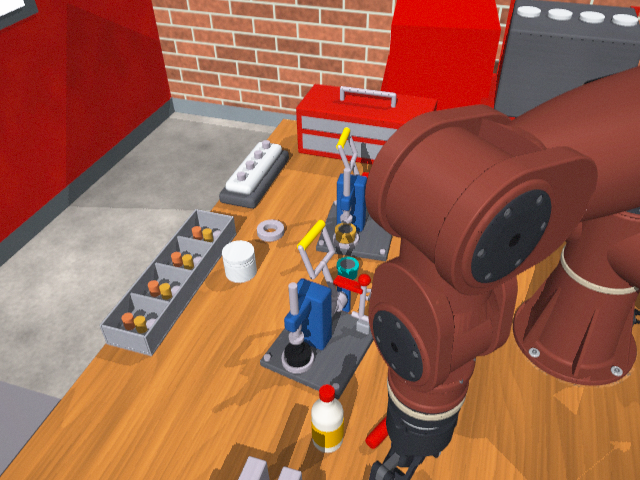

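The right press seems to hold the brass: nest at top (391,252) and side (345,235). The left nest is black at top (230,256) and side (298,357). Possible look-alikes are the teal ring (351,265), the orange ring (358,318) and the left press's own knob (281,295) and grip (284,241). I'm choosing the right press: knob about (466,278), grip about (469,222). A close crop should confirm it.

Run:
```python
import cv2
im=cv2.imread("pics/top0.png")
cv2.imwrite("pics/crop.png",cv2.resize(im[205:305,365:498],None,fx=6,fy=6,interpolation=cv2.INTER_CUBIC))
```

```text
(no output)
```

View pics/crop.png

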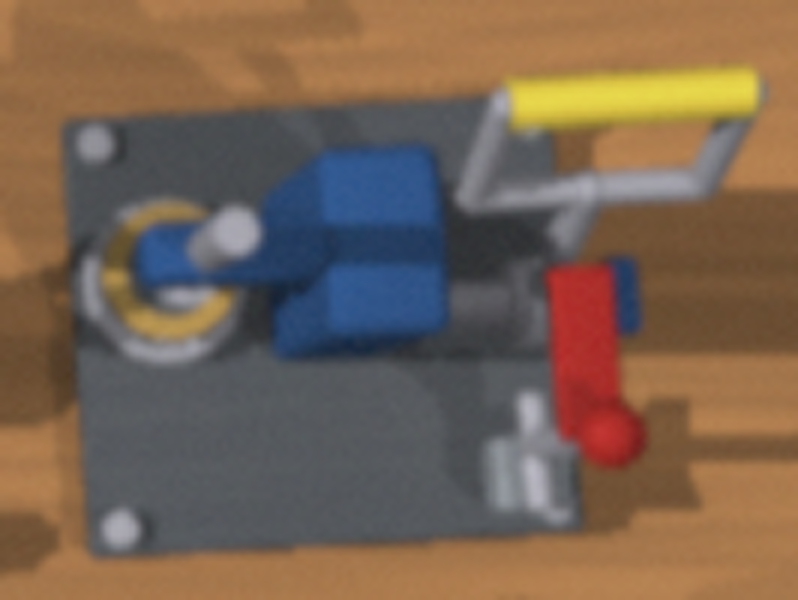

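The crop confirms a brass ring in the right nest at crop (165,285). Grip bar runs from (505,103) to (760,90), knob is at (611,435), and plate corners are at (65,122), (93,555) and (580,527). Next I fit the press pose.

```bash
cat > h.py <<'E'
import numpy as np, cv2
from plant import robot
def proj(cal,P):
    f=240/np.tan(np.radians(cal["vertical_fov"]/2))
    K=np.array([[f,0,cal["cx"]],[0,f,cal["cy"]],[0,0,1]])
    return cv2.projectPoints(np.asarray(P,float).reshape(-1,1,3),np.array(cal["rvec"]),np.array(cal["tvec"]),K,None)[0][:,0]
def W(p,pose):
    x,y,t=pose[:3]; c,s=np.cos(t),np.sin(t); p=np.atleast_2d(p)
    return np.c_[x+c*p[:,0]-s*p[:,1], y+s*p[:,0]+c*p[:,1], p[:,2]]
E
python3 - <<'E'
from h import *
from scipy.optimize import least_squares
px=np.array([[65,122],[93,555],[580,527],[505,103],[760,90],[611,435]])/6+[365,205]
cal=robot.get_calibration("top")
def loc(a): return [[.09,.1,.018],[-.09,.1,.018],[-.09,-.1,.018],[.0583,-.039,.230],[.0583,-.111,.230],[-.055,-.075-.1*np.sin(a),.05+.1*np.cos(a)]]
r=least_squares(lambda v:(proj(cal,W(loc(v[3]),v))-px).ravel(),[.5,-.2,0,.05])
print(r.x,np.degrees(r.x[2]),r.fun.reshape(-1,2).round(1))
print(W(loc(r.x[3]),r.x).round(3)); np.save("pose.npy",r.x)
c=W([[0,0,0]],r.x)
x,y,t,a=r.x
print(robot.ik([x,y,.4],[180,0,np.degrees(t)]))
E
```

```text
[ 0.53248384 -0.21447984  0.07071359  0.04277654] 4.051590343125341 [[-0.3 -1.1]
 [-0.2  0.5]
 [ 1.1  0.6]
 [ 3.7 -0. ]
 [-4.2  0.3]
 [-0.  -0.2]]
[[ 0.615 -0.108  0.018]
 [ 0.436 -0.121  0.018]
 [ 0.45  -0.321  0.018]
 [ 0.593 -0.249  0.23 ]
 [ 0.598 -0.321  0.23 ]
 [ 0.483 -0.297  0.15 ]]
[-34.98682567   4.09365059  13.71395138  99.62030079   0.
 140.96158399]
```

Run:
```python
from h import *
p=np.load("pose.npy"); yaw=np.degrees(p[2])+90; a0=p[3]
ori=[180,0,yaw]
def tcp(a,off,dz=0):   # fingertip on knob arc, off behind it
    return W([[-.057,-.075-.1*np.sin(a)+off,.05+.1*np.cos(a)+robot.tip_reach-.003+dz]],p)[0]
print(robot.tip_reach)
path=[tcp(a,.02) for a in np.linspace(.2,1.05,5)]
for q in path: print(robot.ik(q,ori).round(1))
s=robot.observe()["tool_pos"]
robot.line_to([s[0],s[1],.42],vel=.3)
robot.set_gripper(0)
robot.move_pose(tcp(a0,.045,.15),ori)
print(robot.observe()["tool_pos"],robot.observe()["time"])
print(robot.line_to(tcp(a0,.045),vel=.15,guard=6))
cv2.imwrite("pics/top1.png",robot.grab_frame("top")[205:305,365:498].repeat(6,0).repeat(6,1))
print(robot.observe())
```

```text
0.0726
[-44.7  -0.4  -9.9  80.5   0.   41.3]
[-46.    1.8  -8.4  79.8   0.   39.9]
[-47.2   3.9  -7.3  78.8   0.   38.7]
[-48.2   6.   -6.6  77.4   0.   37.8]
[-48.9   7.8  -6.5  75.7   0.   37. ]
[ 0.47835713 -0.25214742  0.3696208 ] 4.2833
False
{'time': 5.4833, 'q': array([-4.17278895e+01, -4.40347218e+00, -1.35168434e+01,  8.07827966e+01,
       -1.07442643e-03,  4.42216196e+01]), 'qvel': array([ 0.00549564,  0.03505449,  0.01650532, -0.08438517,  0.01787243,
       -0.07343057]), 'joint_torque': array([ 1.55344850e-02, -4.60459363e+01,  4.98664856e+01, -1.19613294e-03,
        5.56508985e-05,  8.43124371e-05]), 'tool_pos': array([ 0.47846764, -0.2530695 ,  0.22073956]), 'tcp_rot': array([1.79928354e+02, 7.51603841e-02, 9.40504430e+01]), 'ft_force': array([-0.27025293,  0.32361163, -0.05539726]), 'torque': array([ 0.02915327,  0.00037022, -0.01914144]), 'gripper_width': 3.310023695586042e-05}
```

View pics/top1.png

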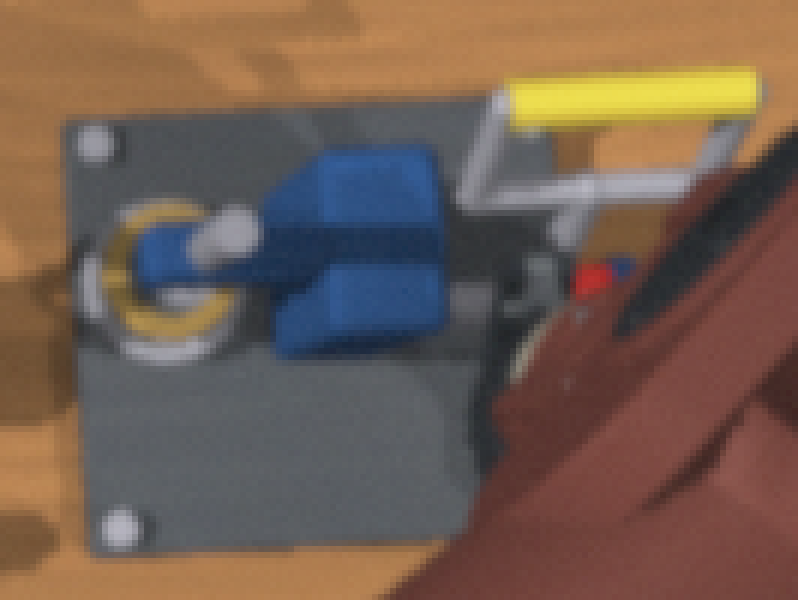

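The gripper is beside the catch and touching nothing; the lever hasn't moved and the nose tip shows at (595,280). Now I flip the catch.

Run:
```python
from h import *
p=np.load("pose.npy")
def tcp(a,off,dz=0):
    return W([[-.057,-.075-.1*np.sin(a)+off,.05+.1*np.cos(a)+robot.tip_reach-.003+dz]],p)[0]
for a in np.linspace(.1,1.1,6):
    g=robot.line_to(tcp(a,.02),vel=.1,guard=15)
    print(round(a,2),g,robot.observe()["ft_force"].round(1))
    if g: break
robot.pause(.3)
e=tcp(a,.02); robot.line_to([e[0],e[1],.36],vel=.25)
# view from the near side, grip and catch by wrist camera
cv2.imwrite("pics/w1.png",robot.grab_frame("wrist"))
cv2.imwrite("pics/s1.png",robot.grab_frame("side")[100:300,250:450].repeat(3,0).repeat(3,1))
print(robot.observe()["time"])
```

```text
0.1 False [-0.6  0.6 -0.7]
0.3 False [0.2 0.4 0.3]
0.5 False [-0.2  0.2 -0.5]
0.7 False [0.3 0.2 0. ]
0.9 False [-0.5  0.6  0.5]
1.1 False [ 1.  -0.1  0.8]
9.025
```

View pics/w1.png

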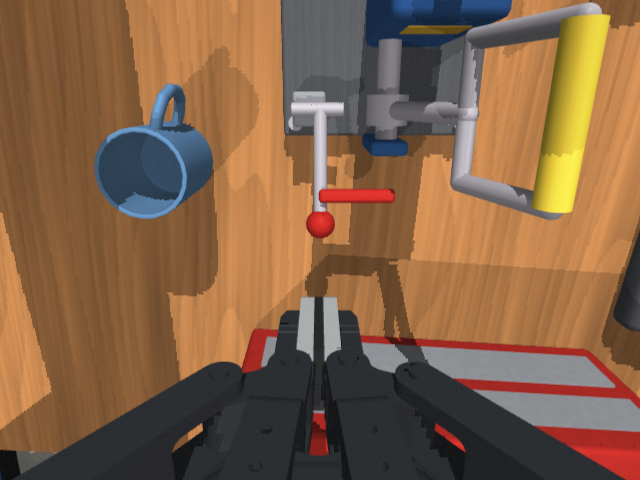

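The catch now lies over: knob at (320,224), rod running up to its hinge at (318,108). The yellow bar runs from (584,12) to (553,212). Before grasping, I check the catch angle and grip position against this view.

Run:
```python
from h import *
p=np.load("pose.npy"); cal=robot.get_calibration("wrist")
for a in (1.1,1.2,1.3,1.35): print(a,proj(cal,W([[-.055,-.075-.1*np.sin(a),.05+.1*np.cos(a)]],p)).round())
print(proj(cal,W([[.0583,-.033,.230],[.0583,-.075,.230],[.0583,-.117,.230],[-.055,-.075,.05]],p)).round())
t=np.degrees(p[2])
from scipy.spatial.transform import Rotation as R
def pose(th,k=1.0,ret=0):  # lever angle -> TCP
    L=.35-th; tilt=k*L
    d=np.array([np.sin(tilt),0,np.cos(tilt)]) # back along the tool
    g=np.array([.17*np.sin(L),-.075,.07+.17*np.cos(L)])
    Rt=R.from_euler('z',t,degrees=True)*R.from_euler('y',tilt)*R.from_euler('xyz',[180,0,90],degrees=True)
    return W([g+(.054+ret)*d],p)[0], Rt.as_euler('xyz',degrees=True)
for th in (0,.3,.6,.93):
    for k in (1,.5): 
        x,o=pose(th,k); q=robot.ik(x,o); print(th,k,x.round(3),o.round(1),None if q is None else np.round(q))
```

```text
1.1 [[321. 225.]]
1.2 [[321. 226.]]
1.3 [[321. 227.]]
1.35 [[321. 226.]]
[[590.  23.]
 [571. 125.]
 [554. 213.]
 [321. 112.]]
0 1 [ 0.614 -0.284  0.28 ] [-159.9    0.    94.1] [-32.  43.  47. 111. -12.  56.]
0 0.5 [ 0.605 -0.285  0.283] [-170.     0.    94.1] [-34.  29.  30.  99.  -6.  52.]
0.3 1 [ 0.549 -0.289  0.294] [-177.1    0.    94.1] [-39.  12.  11.  91.  -2.  47.]
0.3 0.5 [ 0.548 -0.289  0.294] [-178.6    0.    94.1] [-39.  11.   9.  90.  -1.  46.]
0.6 1 [ 0.483 -0.293  0.287] [165.7   0.   94.1] [-49. -12. -14.  79.  11.  37.]
0.6 0.5 [ 0.489 -0.293  0.288] [172.8   0.   94.1] [-46.  -5.  -8.  83.   6.  40.]
0.93 1 [ 0.415 -0.298  0.257] [146.8  -0.   94.1] [-65. -33. -37.  72.  31.  25.]
0.93 0.5 [ 0.429 -0.297  0.264] [163.4   0.   94.1] [-56. -21. -24.  78.  14.  31.]
```

```bash
cat >> h.py <<'E'
from scipy.spatial.transform import Rotation as R
p=np.load("pose.npy")
def pose(th,k=1.0,ret=0):  # lever angle -> TCP position, orientation
    L=.35-th; tilt=k*L
    d=np.array([np.sin(tilt),0,np.cos(tilt)])
    g=np.array([.17*np.sin(L),-.075,.07+.17*np.cos(L)])
    Rt=R.from_euler('z',p[2])*R.from_euler('y',tilt)*R.from_euler('xyz',[180,0,90],degrees=True)
    return W([g+(.054+ret)*d],p)[0], Rt.as_euler('xyz',degrees=True)
E
python3 - <<'E'
from h import *
x,o=pose(0,ret=.11); robot.move_pose(x,o)
robot.set_gripper(.07)
print(robot.line_to(pose(0)[0],vel=.12,guard=8))
robot.set_gripper(0)
s=robot.observe(); print(s["gripper_width"],s["ft_force"],s["tool_pos"],pose(0)[0],s["time"])
cv2.imwrite("pics/w2.png",robot.grab_frame("wrist"))
E
```

```text
Traceback (most recent call last):
plant.IKError: the arm cannot take that pose within its joint ranges
```

Run:
```python
from h import *
for k in (1,.8,.65,.5):
    print(k,[robot.ik(*pose(0,k,r)) is not None for r in (0,.04,.06,.08,.1)],[robot.ik(*pose(t,k)) is not None for t in np.linspace(.1,.96,8)])
```

```text
1 [True, True, False, False, False] [True, True, True, True, True, True, True, True]
0.8 [True, True, True, True, False] [True, True, True, True, True, True, True, True]
0.65 [True, True, True, True, True] [True, True, True, True, True, True, True, True]
0.5 [True, True, True, True, True] [True, True, True, True, True, True, True, True]
```

Run:
```python
from h import *
k=.65
x,o=pose(0,k,.1); robot.move_pose(x,o)
robot.set_gripper(.07)
print(robot.line_to(pose(0,k)[0],vel=.12,guard=8))
robot.set_gripper(0)
s=robot.observe(); print(s["gripper_width"],s["ft_force"],s["tool_pos"],pose(0,k)[0],s["time"])
cv2.imwrite("pics/w2.png",robot.grab_frame("wrist"))
```

```text
False
0.01633076761379904 [-3.54746048  1.23100602  4.18217472] [ 0.60787137 -0.28439497  0.28281168] [ 0.60807875 -0.28431323  0.28230196] 12.1917
```

View pics/w2.png

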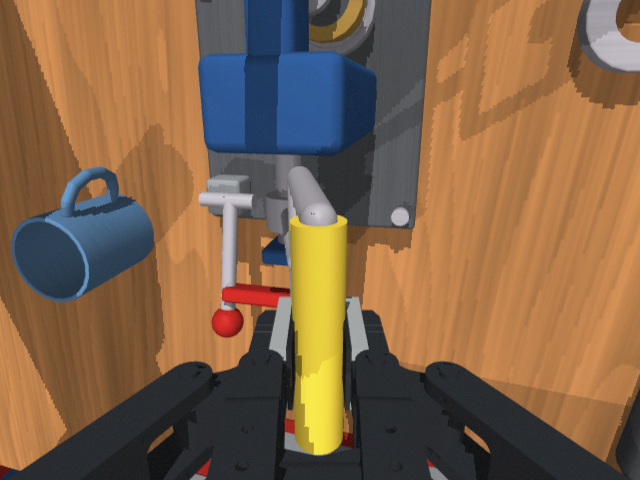

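The bar sits between the pads (pads at (282,330) and (358,330)), mid-bar, and the catch is down with its knob at (228,322). Now the pull.

Run:
```python
from h import *
k=.65
for th in (.15,.3,.45,.6,.75,.85,.91,.93,.95):
    x,o=pose(th,k); g=robot.line_to(x,vel=.07,rotation=o,guard=25)
    s=robot.observe(); print(th,g,s["ft_force"].round(1),s["gripper_width"].round(4),(s["tool_pos"]-x).round(4),round(s["time"],1))
    if g or np.linalg.norm(s["ft_force"])>35: break
robot.pause(.3); s=robot.observe(); print(s["ft_force"],s["time"])
cv2.imwrite("pics/w3.png",robot.grab_frame("wrist"))
cv2.imwrite("pics/s3.png",robot.grab_frame("side")[100:300,250:450].repeat(3,0).repeat(3,1))
```

```text
Traceback (most recent call last):
AttributeError: 'float' object has no attribute 'round'
```

Run:
```python
from h import *
k=.65
for th in (.15,.3,.45,.6,.75,.85,.91,.93,.95):
    x,o=pose(th,k); g=robot.line_to(x,vel=.07,rotation=o,guard=25)
    s=robot.observe(); print(th,g,s["ft_force"].round(1),round(s["gripper_width"],4),(s["tool_pos"]-x).round(4),round(s["time"],1))
    if g or np.linalg.norm(s["ft_force"])>35: break
robot.pause(.3); s=robot.observe(); print(s["ft_force"],s["time"])
cv2.imwrite("pics/w3.png",robot.grab_frame("wrist"))
cv2.imwrite("pics/s3.png",robot.grab_frame("side")[100:300,250:450].repeat(3,0).repeat(3,1))
```

```text
0.15 False [6.2 0.3 2.1] 0.0159 [ 0.0013 -0.      0.0003] 13.1
0.3 False [4.6 1.5 9.3] 0.0162 [ 0.0008 -0.      0.0013] 13.7
0.45 False [ 4.4  2.  11.8] 0.0166 [ 0.0011 -0.0001  0.002 ] 14.3
0.6 False [ 3.3  4.6 14.3] 0.0161 [ 0.0013 -0.0001  0.0027] 14.9
0.75 False [ 2.8  3.7 14.1] 0.016 [ 0.0012 -0.0003  0.0027] 15.4
0.85 False [ 2.   4.1 13.8] 0.0158 [ 0.001  -0.0002  0.0024] 15.9
0.91 False [ 3.9  3.8 14.4] 0.0159 [ 0.0013 -0.0002  0.0028] 16.2
0.93 False [ 8.   4.8 15.1] 0.016 [ 0.002  -0.0002  0.0034] 16.5
0.95 False [18.8  5.9 16.5] 0.0162 [ 0.0033 -0.0001  0.0044] 16.7
[17.47144811  5.50589758 17.36899595] 17.0167
```

View pics/s3.png

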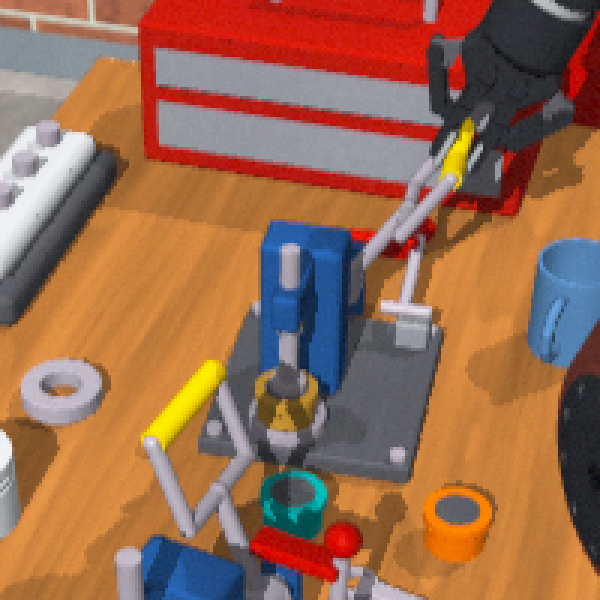

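View pics/w3.png

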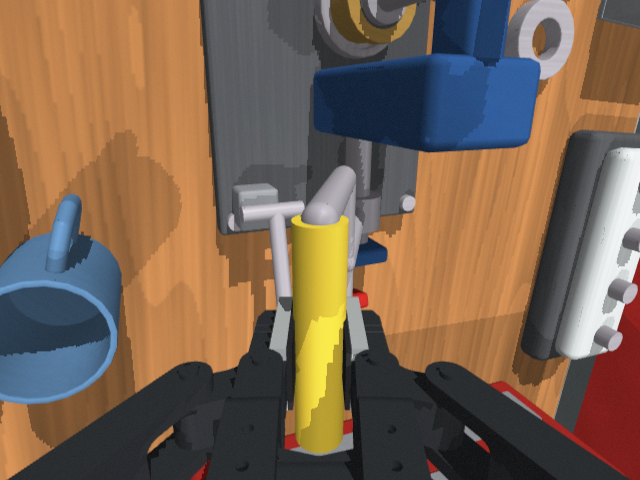

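The lever is over, the foot sits on the brass (side crop (288,385)), and the x-force rises steeply from 4 to 19 N beyond 0.91 rad, so it's on the stop. I check the catch and lever angles against the side view: knob about crop (421,236), near bar end about (456,182).

Run:
```python
from h import *
cal=robot.get_calibration("side")
f=lambda P:((proj(cal,W(P,p))-[250,100])*3).round()
for a in (.8,1.0,1.2,1.35): print(a,f([[-.055,-.075-.1*np.sin(a),.05+.1*np.cos(a)]]))
for th in (.8,.85,.9,.95):
    L=.35-th; print(th,f([[.17*np.sin(L),-.033,.07+.17*np.cos(L)]]))
```

```text
0.8 [[419. 198.]]
1.0 [[420. 206.]]
1.2 [[420. 217.]]
1.35 [[420. 228.]]
0.8 [[430. 166.]]
0.85 [[439. 171.]]
0.9 [[447. 176.]]
0.95 [[456. 182.]]
```

Run:
```python
from plant import robot
s=robot.observe(); print(s["ft_force"],s["gripper_width"],s["time"]); robot.job_done()
```

```text
[17.56274969  5.92036517 16.12574822] 0.01618248697833961 17.1167
the job is handed in; nothing more can be done
```

I flipped the red catch over on the right press, the one with the brass bush, then pulled its lever to the stop. The job was handed in at 17.1 s with the gripper still holding the lever there.

**Catch:** the last side view puts the knob about 8 px (crop scale) beyond its predicted position for the 1.35 rad stop, so it is fully over. The wrist view could not tell the catch angles apart.

**Lever:** in the same view the near end of the grip bar matches 0.95 rad, slightly past the 0.9 stop. I put that down to a small offset in the measured press position, since the knob is off in much the same direction. The pull force rose sharply from 4 to 19 N beyond 0.91 rad, which fits the stop.

**Foot and grip:** the foot is on the brass bush. The grip held steady at 16 mm on the 18 mm bar. The wrist force was about 25 N, some of it an upward force of about 16 N, probably from a slightly wrong arc radius.

The other press's lever and catch and the nearby objects looked undisturbed in the last pictures. The left press's plug was out of view, but the arm did no work near it.

Two scripts failed before or during a move: one pose was out of reach, so I tilted the tool less, and one print call had a bug. Neither caused harm.

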